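# Bring the dredger to the front of the shaker carousel and hold it there

## Robot

A 6-joint arm with a two-finger parallel gripper is mounted at the origin on the work surface. World frame = base frame: x ahead of the robot, y to its left, z up, the work surface at z = 0. Lengths are in m, angles in degrees, forces in N, time in s.
With the tool pointing down it reaches from about 0.3 to 0.75 m from the base axis. Payload 8.5 kg.
Tool frame: the origin (TCP) lies at the very end of the fingers, on their centre line; the grasp point (between the pads) lies 19 mm behind it; y points along the fingers, z is the direction in which the jaws open and shut, and the axes are right-handed (so a half turn about y gives the same grasp; the last joint's range is limited). The gripper opens to 85 mm and grips with 20 to 120 N. Pads are 22 mm wide; open, the fingers measure 114 mm over their backs; the gripper's body (76 mm by 85 mm) begins 54 mm behind the grasp point. The pads swing forward as they close: fully open they stand 13 mm farther back than shut.
Start: joints at [-12.336, 21.807, 74.336, -0, 83.858, -12.336], TCP at [0.55, 0, 0.231] pointing down, gripper open.
Joint ranges: [-178.18, 178.18], [-50.72, 133.34], [12.68, 142.11], [-81.47, 261.47], [9.98, 163.14], [-165.26, 165.26]. Speed limits (degrees/s): [136.94, 136.94, 180, 180, 180, 180].

## Interface

Orientations are given as a 3x3 rotation matrix whose columns are the frame's x, y, z axes.
In Python, from rig import env gives the robot as it stands. The module is installed in compiled form; this text tells all that it offers.
- The arm moves only by the tool servo_tool, never from a script. Its argument "rows" is one flat list of numbers, 7 for each row, row after row: the opening, from 0 (shut) to 1 (fully open), then the shift along the world's x, y, z in m, then the turn, a rotation vector about the world's x, y, z in degrees. A call has 1 to 10 rows; each row shifts and turns the commanded pose from where the row before left it; what a row does not reach is not made up. A row lasts 1/12 s, in which the tool goes at most 41.7 mm and 7.16 degrees, less where a joint would pass 70% of its speed; a pose out of reach is approached as far as the arm can. A call with a gripper value outside its range is refused whole. The fingers move at their own pace and stop on an object; "force" is the grip in N (left out, the last holds). Time passes only in rows, so rows that do not move let the fingers close. It gives the time, the measured TCP pose, the force and the opening at its end, in the units of the state.
- env.observe(): the state, without advancing time (a new reading comes with each control period).
- env.get_image(name): name is "scene" or "side" or "wrist"; returns the picture (400x640x3 uint8, red, green, blue); there is no depth.
- env.camera_model(name): a dict with "camera_matrix" (3x3 intrinsics, pixels), "R" (3x3) and "t" (3): a world point X has camera coordinates R X + t; the wrist camera has in their place "mount" (4x4, takes a point from camera to tool coordinates, whose origin is the TCP and whose axes are the tool frame's). Camera axes: x right, y down, z forward; pixel columns grow to the right and rows downward; lengths in m; the calibration is good to about 2 mm. The wrist camera is an equidistant fisheye: a pixel r from the principal point sees the ray r / f radians off the axis. A picture is of the moment at which its call begins: read the wrist's pose just before it. camera_model takes no time and is no camera call.
- env.close_job(): hands the job in, once; it reports no verdict.
The state is a dict: "time_s": time; "q": joint angles; "qvel": joint speeds; "joint_efforts": joint torques, N m; "position": TCP position; "tool_rot": TCP orientation; "ft_force": force on the tool from outside, world axes, zero at the start; "wrist_torque": the same for the moment, N m; "grip_width": finger opening in m.
Only numpy, scipy, OpenCV 4.12 (cv2) and the standard library are available. Lean on these libraries where they do the work, as an engineer would, in place of code of your own. Each camera call takes 0.05 s, during which the arm holds its last target.

## Task

The tall shaker with the side handle needs refilling over the crumb tray, but the carousel's brake is on: swing the brake lever well up to release it before you turn anything. Then take the carousel by the loop on top of its post and turn it until that shaker stands squarely in line behind the crumb tray at the front, all six shakers still upright in their wells. Finish with the gripper closed on the loop, holding the carousel still there, and leave the other things on the counter alone.

Things in the scene. Friction and masses are not known exactly. Their poses are not given: they have to be found in the camera images.
- base: Fixed steel foot of the carousel. Origin on the counter on the carousel's vertical axis, z up. -x is its front: the open crumb tray (130 mm wide, 22 tall, 175 to 261 mm from the axis); -y points to the brake. On it turns, without stops, the round black platter (336 mm across, top 32 mm above the counter): free it runs easily (0.06 N m), braked it must not be forced.
- brake_lever (a joint): Brake lever, an eccentric cam in a grey bracket at the platter's edge. 0 = shut: arm level, pointing straight out from the axis (base -y), brake on. Grows as the arm is swung up towards the platter; stop at 1.45 rad (nearly upright). Lets go at about 0.6; wanted above 1.1. Stays where it is left (0.08 N m friction; leaving shut takes about 0.4 N m).
- lever_grip (a point): Middle of the lever's black rubber grip, 15 mm wide (along base x), 36 mm long, 10 mm thick; 68 mm from the hinge axis and, when shut, 45 mm above the counter, 226 mm from the carousel's axis. The arm ends 20 mm beyond. Axes are the lever's: -y along the arm away from the hinge.
- lever_hinge (a point): Point on the lever's hinge axis, 158 mm from the carousel's axis along base -y, 45 mm above the counter. The hinge axis is level and lies along base x. The bracket's cheeks reach 37 mm outwards from here and stand 56 mm above the counter.
- handle: Centre post (16 mm thick) with a carry loop of 10 mm round steel bar on top, fixed to the platter and turning with it. Origin on the axis on the platter's top face (32 mm above the counter), z up. The loop lies in its y-z plane: 90 mm wide over all, 52 mm high.
- handle_bar (a point): Middle of the loop's straight level top bar, on the axis, 205 mm above the platter (237 mm above the counter). The bar is 10 mm thick, runs along this frame's y axis and is straight for 56 mm; 32 mm of free space below it inside the loop.
- platter_rim (a point): A point on the platter's top face, 160 mm from the axis; it turns with the platter.
- handled_shaker: THE shaker to bring to the front: steel dredger, the only one with a side handle (D of 12 mm wide strip, out to 52 mm from its centre along its own x, 46 to 92 mm up; may point any way) and the tallest, 125 mm; 56 mm across. Origin at the centre of its underside, z up. Loose in one of six wells (cups 28 mm deep, 2 mm play, centres 90 mm from the carousel axis, 60 degrees apart).
- shaker_a: Steel shaker, domed lid, no handle. 56 mm across, 100 mm tall; origin at the centre of its underside, z up. Loose in its well (about 2 mm play each way).
- shaker_b: Steel shaker, domed lid, no handle. 56 mm across, 100 mm tall; origin at the centre of its underside, z up. Loose in its well (about 2 mm play each way).
- shaker_c: Glass shaker, domed steel lid, no handle. 56 mm across, 100 mm tall; origin at the centre of its underside, z up. Loose in its well (about 2 mm play each way).
- shaker_d: Glass shaker, domed steel lid, no handle. 56 mm across, 100 mm tall; origin at the centre of its underside, z up. Loose in its well (about 2 mm play each way).
- shaker_e: White plastic shaker with a flat top, no handle. 56 mm across, 100 mm tall; origin at the centre of its underside, z up. Loose in its well (about 2 mm play each way).
- service_bell: Bystander: counter bell, 80 mm across, 56 mm high, beside the platter. Origin at the centre of its underside.
- dough_scraper: Bystander: dough scraper lying flat, 102 x 150 mm, 19 mm high, near the brake lever. Origin under its middle.
- paper_cup: Bystander: empty paper cup, 80 mm across the rim, 95 mm high. Origin at the centre of its underside.
- drink_bottle_1: Bystander: drink bottle, 66 mm across, 210 mm tall. Origin at the centre of its underside.
- drink_bottle_2: Bystander: drink bottle, 66 mm across, 210 mm tall. Origin at the centre of its underside.

How it is judged:
By the outcome, as a careful person would: the job done as asked, in the order asked, and still so for the second after the job is handed in, while the arm keeps its last pose, push and grip.
It also fails if it takes over 64 s, if anything falls off the work surface, if the arm or the gripper's body presses on something with over 40 N, if the wrist force passes 120 N, or if a joint passes its speed limit or range.

## Working session

There is one attempt and no reset: what is moved stays moved. The work goes in short steps, Python scripts to look and compute and a tool call to move; the robot and the scene stay as the last step left them, time stands still between calls to the robot, and variables do not carry over. Pictures are saved under pics/ and viewed, and the job is handed in when it is done.

Besides the shell and the picture viewer there is one more tool, called after "Request:" as name(argument=value, ...), one argument or row to a line, values as JSON. servo_tool: Moves the arm, as the interface text tells. Its arguments: {"type":"object","properties":{"rows":{"type":"array","items":{"type":"number"}},"force":{"type":"number"}},"required":["rows"]}

```bash
mkdir -p pics
cat > h.py <<'E'
import numpy as np, cv2
from rig import env
def snap(name,fn):
    o=env.observe(); im=env.get_image(name); cv2.imwrite('pics/'+fn,im[:,:,::-1]); return o,im
def ray(name,px,o=None):
    m=env.camera_model(name); K=np.array(m['camera_matrix']); u,v=px
    if name!='wrist':
        R=np.array(m['R']);t=np.array(m['t']).ravel()
        d=R.T@np.linalg.inv(K)@np.array([u,v,1.]); return -R.T@t, d/np.linalg.norm(d)
    x=(u-K[0,2])/K[0,0];y=(v-K[1,2])/K[1,1]; r=np.hypot(x,y)
    s=np.sin(r)/r if r>1e-9 else 1.
    d=np.array([x*s,y*s,np.cos(r)]); M=np.array(m['mount']); T=np.array(o['tool_rot']).reshape(3,3);p=np.array(o['position'])
    return T@M[:3,3]+p, T@(M[:3,:3]@d)
def onz(name,px,z,o=None):
    c,d=ray(name,px,o); return c+d*(z-c[2])/d[2]
def tri(*rays):
    A=np.zeros((3,3));b=np.zeros(3)
    for c,d in rays:
        P=np.eye(3)-np.outer(d,d);A+=P;b+=P@c
    X=np.linalg.solve(A,b); return X,[np.linalg.norm((np.eye(3)-np.outer(d,d))@(X-c)) for c,d in rays]
def proj(name,X,o=None):
    m=env.camera_model(name);K=np.array(m['camera_matrix']);X=np.array(X,float)
    if name!='wrist':
        c=np.array(m['R'])@X+np.array(m['t']).ravel();p=K@c;return p[:2]/p[2]
    M=np.array(m['mount']);T=np.array(o['tool_rot']).reshape(3,3)
    c=M[:3,:3].T@(T.T@(X-np.array(o['position']))-M[:3,3]); r=np.hypot(c[0],c[1]);th=np.arctan2(r,c[2])
    return np.array([K[0,2]+K[0,0]*th*c[0]/r,K[1,2]+K[1,1]*th*c[1]/r])
E
python3 - <<'E'
from h import *
for n in ['scene','side','wrist']:
    o,_=snap(n,n+'0.png')
    m=env.camera_model(n); print(n,m)
print(o)
E
```

```text
scene {'camera_matrix': array([[430.04523642,   0.        , 315.74584916],
       [  0.        , 430.04523642, 195.66272218],
       [  0.        ,   0.        ,   1.        ]]), 'R': array([[-0.57434186,  0.81856153, -0.00940484],
       [ 0.65047834,  0.44937136, -0.61232615],
       [-0.49700037, -0.35780218, -0.79054932]]), 't': array([ 0.31601292, -0.2988238 ,  1.65675268])}
side {'camera_matrix': array([[503.10031881,   0.        , 317.73583954],
       [  0.        , 503.10031881, 196.3915205 ],
       [  0.        ,   0.        ,   1.        ]]), 'R': array([[ 0.9878142 , -0.15531748, -0.00997954],
       [-0.12323931, -0.74141495, -0.65963319],
       [ 0.09505358,  0.6528249 , -0.75152143]]), 't': array([-0.55612908,  0.20392214,  1.59306762])}
wrist {'camera_matrix': array([[309.70691629,   0.        , 320.07792657],
       [  0.        , 309.70691629, 197.34012667],
       [  0.        ,   0.        ,   1.        ]]), 'mount': array([[ 4.56292326e-04,  9.44280347e-01,  3.29141942e-01,
        -8.47481438e-02],
       [ 3.26231061e-06, -3.29141978e-01,  9.44280445e-01,
   
[... 289 characters left out ...]
,
        8.38586150e+01, -1.23362888e+01]), 'qvel': array([-0.03726599, -0.13113082, -0.0866245 , -0.04728869, -0.01189736,
       -0.00202451]), 'joint_efforts': array([ 3.76895419e-03, -4.49219084e+01, -2.31655884e+01, -2.33104493e-04,
        3.63802450e-03,  7.57992581e-06]), 'position': array([5.49742649e-01, 8.45957395e-05, 2.30775531e-01]), 'tool_rot': array([[ 4.86675339e-05, -1.27813379e-03,  9.99999182e-01],
       [-9.99999952e-01,  3.06888150e-04,  4.90598158e-05],
       [-3.06950604e-04, -9.99999136e-01, -1.27811879e-03]]), 'ft_force': array([0.15491178, 0.6028688 , 0.69462925]), 'wrist_torque': array([ 0.00898653,  0.00809418, -0.00973092]), 'grip_width': 0.08497843274004499}
```

View pics/scene0.png

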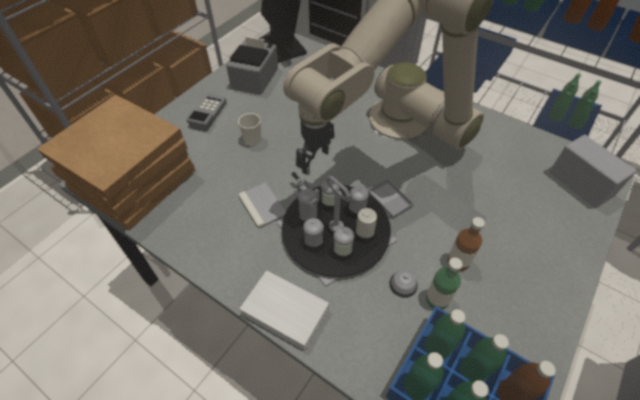

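View pics/side0.png

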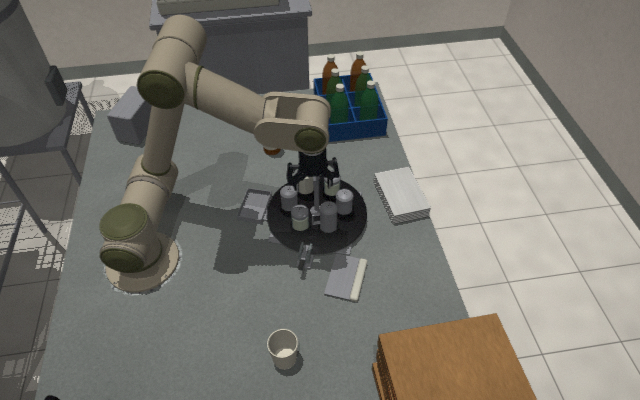

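View pics/wrist0.png

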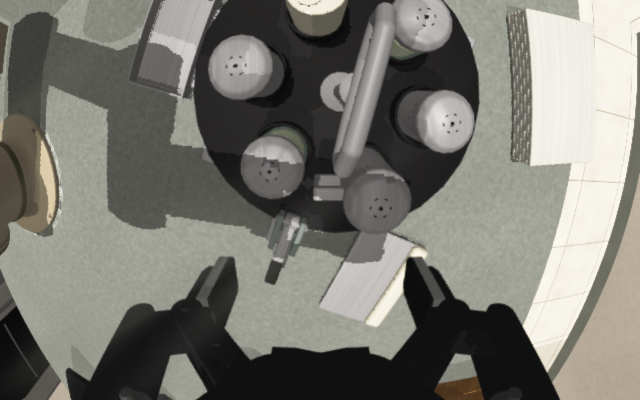

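The wrist view shows the carousel centre near (336,92), the crumb tray at (175,40) to the -x side, the brake lever at (285,240), and the handled shaker at (378,205) with its handle pointing left. I'll now fit these points.

Run:
```python
from h import *
im=cv2.imread('pics/wrist0.png')
cv2.imwrite('pics/w0a.png',cv2.resize(im[140:300,180:440],None,fx=3,fy=3,interpolation=cv2.INTER_CUBIC))
cv2.imwrite('pics/w0b.png',cv2.resize(im[0:200,120:400],None,fx=2.8,fy=2.8,interpolation=cv2.INTER_CUBIC))
for n,b in (('side',(140,330,230,410)),('scene',(150,290,230,420))):
    i=cv2.imread(f'pics/{n}0.png'); cv2.imwrite(f'pics/{n}0a.png',cv2.resize(i[b[0]:b[1],b[2]:b[3]],None,fx=4 if n=='scene' else 3,fy=4 if n=='scene' else 3,interpolation=cv2.INTER_CUBIC))
```

```text
(no output)
```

View pics/w0a.png

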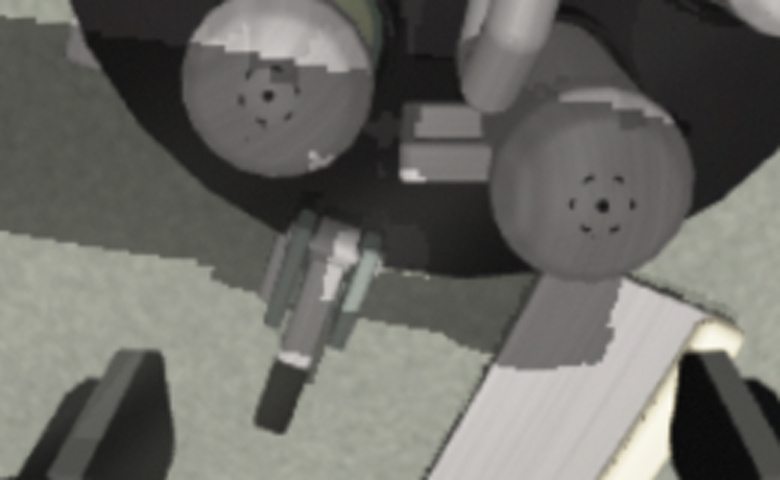

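View pics/w0b.png

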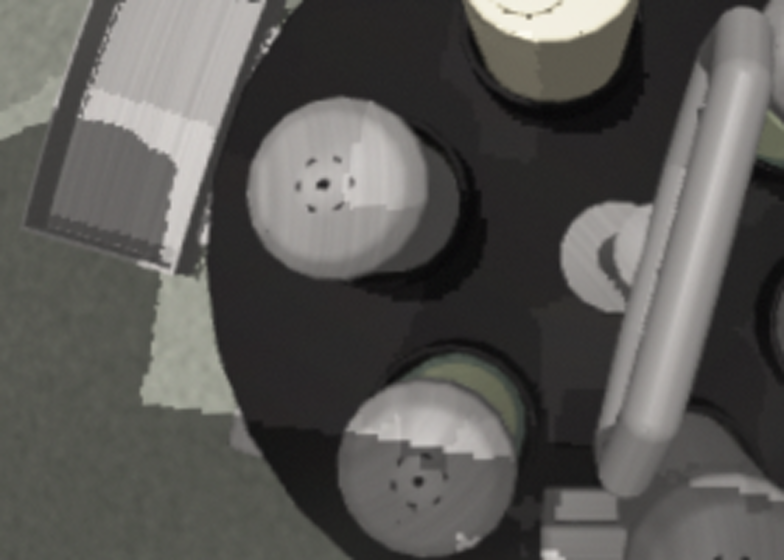

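View pics/side0a.png

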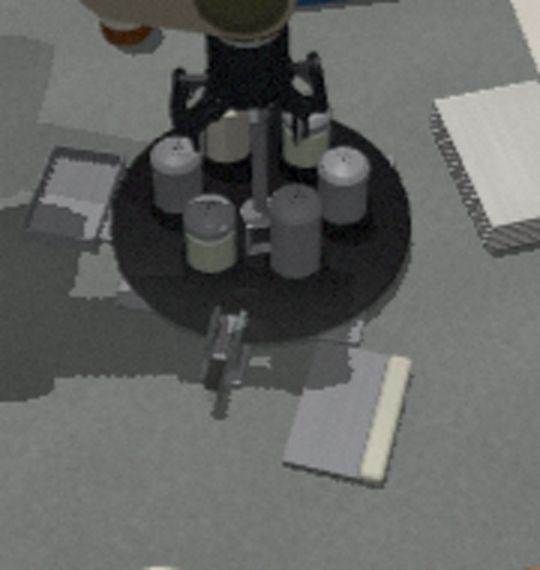

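View pics/scene0a.png

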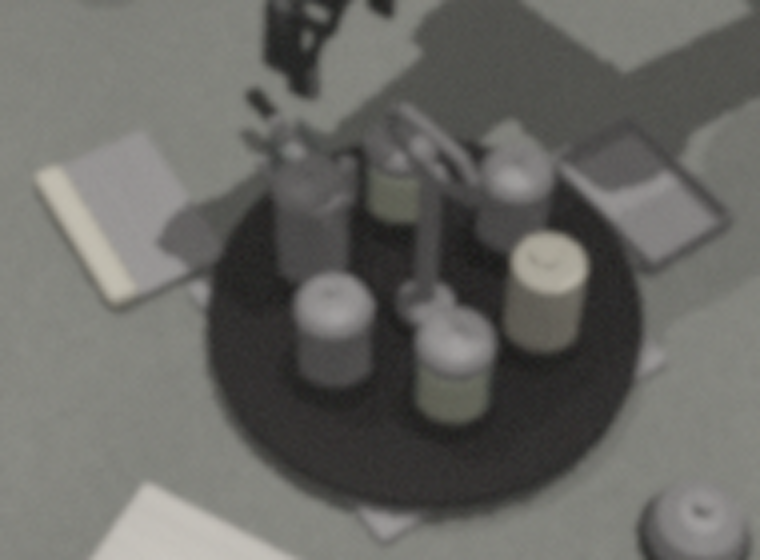

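Run:
```python
from h import *
o=env.observe()
im=cv2.imread('pics/wrist0.png').astype(int)
# platter rim points, dark mask convex hull in each fixed view
def circ(P):
    A=np.c_[2*P[:,0],2*P[:,1],np.ones(len(P))];s=np.linalg.lstsq(A,(P[:,:2]**2).sum(1),rcond=None)[0]
    return s[0],s[1],np.sqrt(s[2]+s[0]**2+s[1]**2)
for n,box in (('scene',(160,300,270,400)),('side',(165,270,255,380)),('wrist',(0,240,185,490))):
    im=cv2.imread(f'pics/{n}0.png'); m=(im.max(2)<52).astype(np.uint8)
    mm=np.zeros_like(m); mm[box[0]:box[1],box[2]:box[3]]=m[box[0]:box[1],box[2]:box[3]]
    k,l,st,_=cv2.connectedComponentsWithStats(mm); i=1+st[1:,4].argmax()
    c=max(cv2.findContours((l==i).astype(np.uint8),cv2.RETR_EXTERNAL,cv2.CHAIN_APPROX_NONE)[0],key=len)
    h=cv2.convexHull(c)[:,0]
    h=np.array([p for p in h if box[0]+2<p[1]<box[1]-2])
    P=np.array([onz(n,p,0.032,o) for p in h.astype(float)])
    idx=np.ones(len(P),bool)
    for _ in range(6):
        x,y,r=circ(P[idx]); e=np.abs(np.hypot(P[:,0]-x,P[:,1]-y)-r); idx=e<max(.003,np.median(e)*2)
    print(n,x,y,r,idx.sum(),len(P),st[i])
g=onz('wrist',(273.3,271.7),.045,o);hg=onz('wrist',(290,220),.045,o)
print('grip',g,'hinge',hg)
a=onz('wrist',(386,7),.237,o);b=onz('wrist',(345,171),.237,o);print('loop ends',a,b,'mid',(a+b)/2,np.linalg.norm(a-b),np.degrees(np.arctan2(*(b-a)[[1,0]])))
# shaker tops z=~.16 / .135
for nm,w,s in (('handled',(380.7,208.3),(230+296/3,140+193/3)),('glass',(269.5,172.5),(230+210/3,140+205/3)),('steel',(235.7,66),(230+176/3,140+147/3)),('steel2',(452,124),(230+345/3,140+157/3))):
    X,e=tri(ray('wrist',w,o),ray('side',s)); print(nm,X.round(4),np.round(e,4))
```

```text
scene 0.5745239503614237 0.09081636836203266 0.1647118588839843 31 34 [ 283  187  107   90 3468]
side 0.5711811612751818 0.08058868754387025 0.16700572905352087 25 25 [ 267  165  100   90 4235]
wrist 0.5718768667985447 0.08816223941495938 0.1669553716350751 26 26 [  194     0   200   233 18947]
grip [ 0.49053002 -0.12963877  0.045     ] hinge [ 0.51486155 -0.05781414  0.045     ]
loop ends [0.57902463 0.12540556 0.237     ] [0.56145723 0.0496948  0.237     ] mid [0.57024093 0.08755018 0.237     ] 0.07772214346175776 -103.06334989278801
handled [0.5971 0.001  0.1592] [0.0014 0.0014]
glass [0.5106 0.0219 0.1335] [0.0017 0.0017]
steel [0.4858 0.1082 0.1333] [0.0014 0.0014]
steel2 [0.6609 0.0647 0.1312] [0.0015 0.0015]
```

Everything agrees: the platter centre is about (0.572, 0.088) with radius 0.167, the grip and hinge lie along about -111°, and the handled shaker's top is at z = 0.159, on a 90 mm radius at -74°. Next I'll move above the lever, tilted outward for clearance, and look closer.

Request:
servo_tool(
  rows=[0.5, -0.00725, -0.0155, -0.0126, 0, 0, -5.2, 0.5, -0.00725, -0.0155, -0.0126, 0, 0, -5.2, 0.5, -0.00725, -0.0155, -0.0126, 0, 0, -5.2, 0.5, -0.00725, -0.0155, -0.0126, 0, 0, -5.1, 0.5, -0.00725, -0.0155, -0.0126, 4.7, -1.8, 0, 0.5, -0.00725, -0.0155, -0.0126, 4.7, -1.8, 0, 0.5, -0.00725, -0.0155, -0.0126, 4.7, -1.8, 0, 0.5, -0.00725, -0.0155, -0.0126, 4.6, -1.7, 0, 0.5, 0, 0, 0, 0, 0, 0, 0.5, 0, 0, 0, 0, 0, 0],
)

```text
time_s: 0.98
position: [0.4913, -0.1253, 0.1297]
tool_rot: [[-0.336, 0.121, 0.934], [-0.878, 0.32, -0.357], [-0.342, -0.94, -0.002]]
ft_force: [0.4, 0.2, -0.3]
grip_width: 0.0424
```

Run:
```python
from h import *
o,im=snap('wrist','w1.png'); print(o['position'],o['tool_rot'],o['ft_force'])
np.save('o1.npy',o,allow_pickle=True)
cv2.imwrite('pics/w1a.png',cv2.resize(im[150:350,200:440,::-1],None,fx=3,fy=3,interpolation=cv2.INTER_CUBIC))
```

```text
[ 0.49132745 -0.12531253  0.1297081 ] [[-0.33596761  0.1205301   0.93412968]
 [-0.87752651  0.32023239 -0.35692917]
 [-0.34215929 -0.9396402  -0.00181936]] [ 0.38323412  0.23476385 -0.26018166]
```

View pics/w1.png

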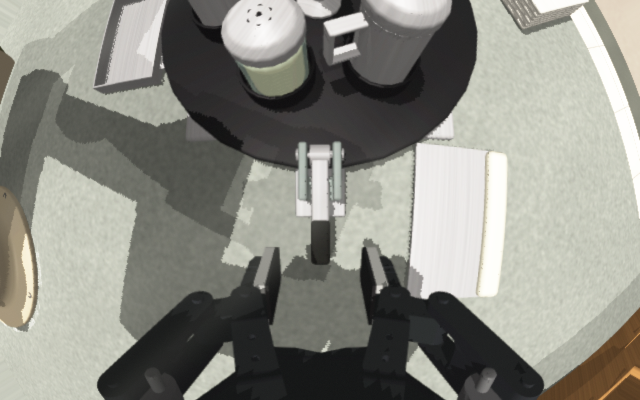

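View pics/w1a.png

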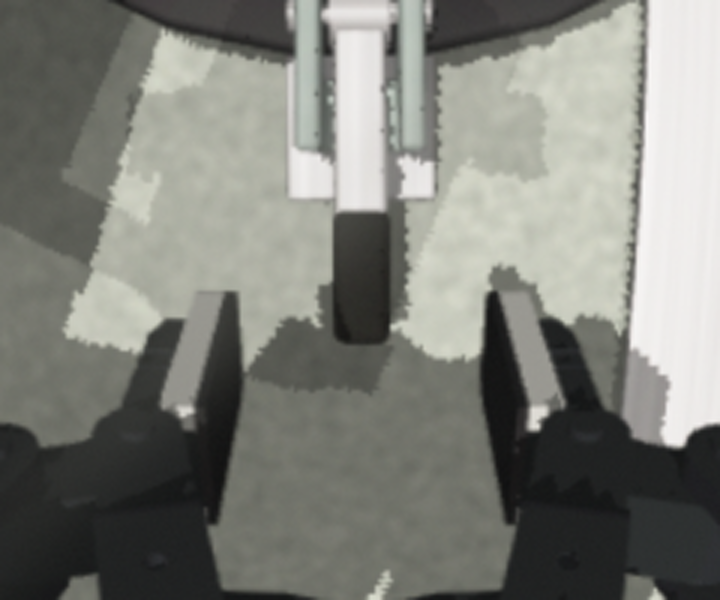

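The grip lies straight between the fingers at (320,242), the hinge is at (321,155), and the scraper is clear to the right. I'll triangulate from the two wrist positions.

Run:
```python
from h import *
o=np.load('o1.npy',allow_pickle=True).item()
o0=dict(position=[0.549742649,8.46e-5,.230775531],tool_rot=np.array([[ 4.86675339e-05, -1.27813379e-03,  9.99999182e-01],[-9.99999952e-01,  3.06888150e-04,  4.90598158e-05],[-3.06950604e-04, -9.99999136e-01, -1.27811879e-03]]))
# inner edge mid & grip centre (w0a -> inner (292,363), outer (270,428))
for nm,a,b in (('inner',(320.5,220.7),(180+293/3,140+363/3)),('outer',(320.3,264.5),(180+271/3,140+430/3))):
    print(nm,tri(ray('wrist',a,o),ray('wrist',b,o0)), onz('wrist',a,.05,o))
print('hinge',onz('wrist',(321,155),.05,o))
c=np.array([.572,.088])
# tray corners in w1
for p in ((95,88),(154,92)): print('tray',onz('wrist',p,.022,o)[:2]-c)
print(ray('wrist',(320,242),o))
```

```text
inner (array([ 0.49765766, -0.11075602,  0.04867256]), [np.float64(0.0001940133381503937), np.float64(0.00019401333815048598)]) [ 0.49749935 -0.11063198  0.05      ]
outer (array([ 0.48562087, -0.14349487,  0.05032901]), [np.float64(0.0008119289964727542), np.float64(0.0008119289964727821)]) [ 0.48480513 -0.14337432  0.05      ]
hinge [ 0.51644221 -0.06224008  0.05      ]
tray [-0.26402484  0.02800335]
tray [-0.18845245 -0.01939409]
(array([ 0.50295512, -0.09663652,  0.29355768]), array([-0.04831196, -0.12070675, -0.99151189]))
```

Request:
servo_tool(
  rows=[0.5, 0.0023, 0.0044, -0.02, 0, 0, 0, 0.5, 0, 0, -0.02, 0, 0, 0, 0.5, 0, 0, -0.02, 0, 0, 0, 0.5, 0, 0, -0.02, 0, 0, 0, 0.5, 0, 0, -0.015, 0, 0, 0, 0.5, 0, 0, -0.0077, 0, 0, 0, 0.5, 0, 0, 0, 0, 0, 0, 0.5, 0, 0, 0, 0, 0, 0],
)

```text
time_s: 1.7
position: [0.4948, -0.119, 0.0285]
tool_rot: [[-0.331, 0.122, 0.936], [-0.88, 0.319, -0.352], [-0.342, -0.94, 0.001]]
ft_force: [0.2, 0.3, 0.4]
grip_width: 0.0427
```

Run:
```python
from h import *
o,im=snap('wrist','w2.png'); print(o['position'],o['ft_force'])
```

```text
[ 0.4948283  -0.11903844  0.02846715] [0.21646566 0.28791364 0.36686499]
```

View pics/w2.png

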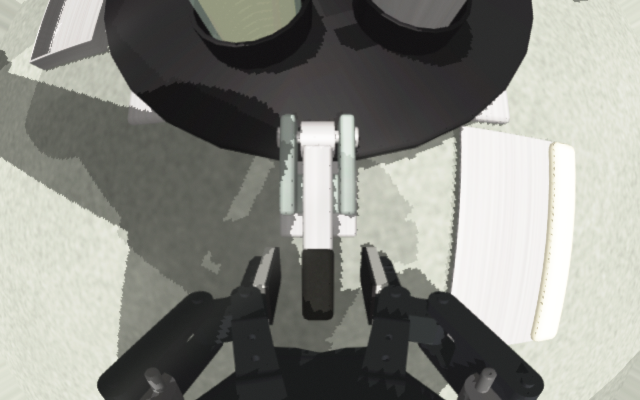

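The grip sits between the pads at (318,285). I'll shift outward a little and close.

Request:
servo_tool(
  rows=[0.5, -0.0012, -0.003, -0.001, 0, 0, 0, 0, 0, 0, 0, 0, 0, 0, 0, 0, 0, 0, 0, 0, 0, 0, 0, 0, 0, 0, 0, 0, 0, 0, 0, 0, 0, 0, 0, 0, 0, 0, 0, 0, 0, 0, 0, 0, 0, 0, 0, 0, 0, 0, 0, 0, 0, 0, 0, 0],
  force=50,
)

```text
time_s: 2.42
position: [0.4923, -0.1226, 0.0269]
tool_rot: [[-0.332, 0.12, 0.936], [-0.879, 0.32, -0.353], [-0.342, -0.94, -0.001]]
ft_force: [-5.3, -1.6, 1.3]
grip_width: 0.0141
```

Request:
servo_tool(
  rows=[0, 0.0002, 0.0006, 0.0093, 0, 0, 0, 0, 0.0006, 0.0017, 0.0091, 0, 0, 0, 0, 0.001, 0.0028, 0.0088, 0, 0, 0, 0, 0.0014, 0.0038, 0.0083, 0, 0, 0, 0, 0.0018, 0.0048, 0.0077, 0, 0, 0],
)

```text
time_s: 2.83
position: [0.4976, -0.1084, 0.0708]
tool_rot: [[-0.332, 0.12, 0.936], [-0.879, 0.32, -0.353], [-0.342, -0.94, -0.001]]
ft_force: [-3.9, 0.3, -9.5]
grip_width: 0.0143
```

Request:
servo_tool(
  rows=[0, 0.0021, 0.0057, 0.007, 0, 0, 0, 0, 0.0025, 0.0065, 0.0062, 0, 0, 0, 0, 0.0027, 0.0072, 0.0052, 0, 0, 0, 0, 0.0029, 0.0078, 0.0042, 0, 0, 0, 0, 0.0031, 0.0082, 0.0031, 0, 0, 0, 0, 0, 0, 0, 0, 0, 0],
)

```text
time_s: 3.33
position: [0.5112, -0.0723, 0.0971]
tool_rot: [[-0.331, 0.121, 0.936], [-0.88, 0.319, -0.352], [-0.341, -0.94, 0.001]]
ft_force: [-7.2, -0.5, 0.9]
grip_width: 0.0137
```

Run:
```python
from h import *
o,im=snap('wrist','w3.png'); print(o['position'],o['ft_force'],o['grip_width'])
o,im=snap('side','s3.png');cv2.imwrite('pics/s3.png',cv2.resize(im[140:330,230:410,::-1],None,fx=3,fy=3,interpolation=cv2.INTER_CUBIC))
```

```text
[ 0.51121487 -0.07227318  0.0971375 ] [-7.21413204 -0.53928783  0.93216787] 0.013694710855323936
```

View pics/w3.png

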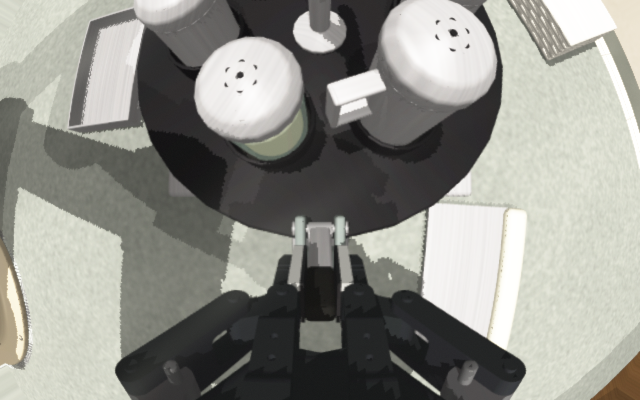

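View pics/s3.png

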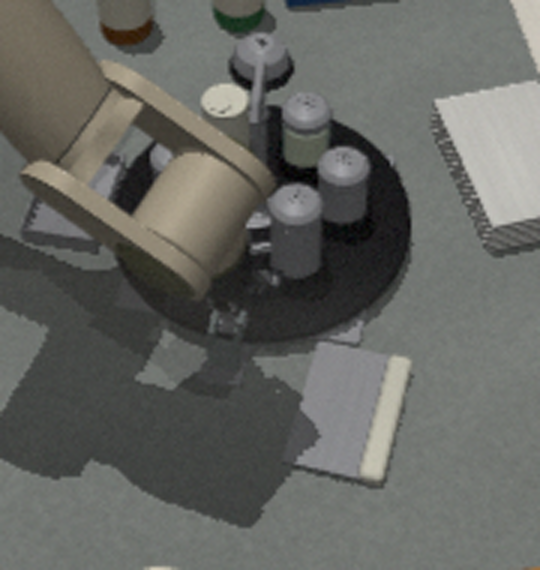

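Request:
servo_tool(
  rows=[0.4, 0, 0, 0, 0, 0, 0, 0.4, 0, 0, 0, 0, 0, 0, 0.4, 0, 0, 0, 0, 0, 0, 0.4, 0, 0, 0, 0, 0, 0, 0.4, -0.0024, -0.0064, 0.0188, 0, 0, 0, 0.4, -0.0024, -0.0064, 0.0188, 0, 0, 0, 0.4, -0.0024, -0.0064, 0.0188, 0, 0, 0, 0.4, -0.0024, -0.0064, 0.0188, 0, 0, 0, 0.4, -0.0024, -0.0064, 0.0188, 0, 0, 0, 0.4, 0, 0, 0.01, 0, 0, 0],
)

```text
time_s: 4.27
position: [0.4999, -0.1066, 0.2019]
tool_rot: [[-0.332, 0.125, 0.935], [-0.879, 0.318, -0.355], [-0.341, -0.94, 0.004]]
ft_force: [-0.4, -0.5, 0.1]
grip_width: 0.0343
```

Run:
```python
from h import *
o,im=snap('wrist','w4.png'); print(o['position'],o['ft_force'],o['grip_width'])
np.save('o4.npy',o,allow_pickle=True)
```

```text
[ 0.49989177 -0.10661913  0.20194067] [-0.43319461 -0.53651654  0.0559135 ] 0.034255204805110136
```

View pics/w4.png

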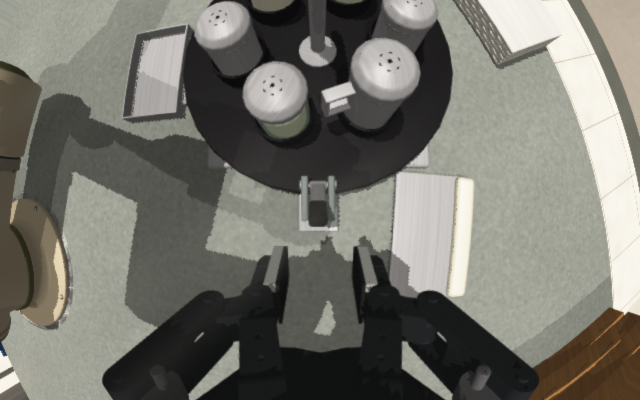

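The lever now stands nearly upright, with its tip at (318,215). I'll check its angle by comparing the visible tip with the predicted positions.

Run:
```python
from h import *
o=np.load('o4.npy',allow_pickle=True).item()
h=np.array([.5155,-.0617,.045]); out=np.array([-.352,-.936,0])
for th in (.9,1.1,1.2,1.3,1.4):
    print(th,proj('wrist',h+.088*(np.cos(th)*out+np.sin(th)*np.array([0,0,1])),o).round(1),proj('wrist',h+.05*(np.cos(th)*out+np.sin(th)*np.array([0,0,1])),o).round(1))
im=cv2.imread('pics/w4.png'); cv2.imwrite('pics/w4a.png',cv2.resize(im[160:250,270:370],None,fx=6,fy=6,interpolation=cv2.INTER_CUBIC))
# tray corners (top edges) z=.022
for p in ((137,32),(189,24),(184,116),(124,119)): print(onz('wrist',p,.022,o).round(4))
```

```text
0.9 [317.8 248. ] [317.8 217.4]
1.1 [317.7 231.3] [317.7 208.3]
1.2 [317.6 221.4] [317.7 203.2]
1.3 [317.6 210.7] [317.7 197.9]
1.4 [317.5 199.4] [317.7 192.3]
[0.3524 0.241  0.022 ]
[0.4315 0.207  0.022 ]
[0.3935 0.078  0.022 ]
[0.3079 0.1152 0.022 ]
```

View pics/w4a.png

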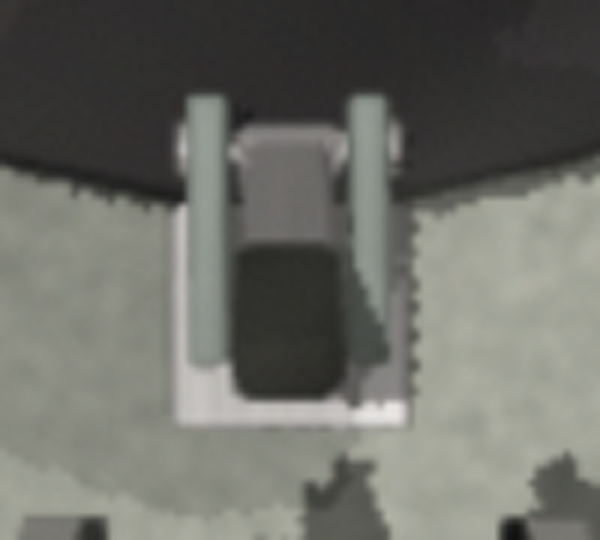

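The tip reads about 1.2 rad. That passes, but I'd like more margin, so I'll nudge the lever up from outside with the closed fingertips.

Request:
servo_tool(
  rows=[0, -0.005, -0.01, 0, 0, 0, 0, 0, 0, 0, 0, 0, 0, 0, 0, 0, 0, -0.02, 0, 0, 0, 0, 0, 0, -0.02, 0, 0, 0, 0, 0, 0, -0.02, 0, 0, 0, 0, 0, 0, -0.02, 0, 0, 0, 0, 0, 0, -0.016, 0, 0, 0, 0, 0, 0, 0, 0, 0, 0],
)

```text
time_s: 4.98
position: [0.4927, -0.1144, 0.1002]
tool_rot: [[-0.334, 0.116, 0.935], [-0.877, 0.324, -0.354], [-0.344, -0.939, -0.007]]
ft_force: [0.6, -0.2, 1.0]
grip_width: 0.0003
```

Run:
```python
from h import *
o,im=snap('wrist','w5.png'); print(o['position'],o['ft_force'],o['grip_width'])
```

```text
[ 0.4926868  -0.114383    0.10017542] [ 0.5646843  -0.1787985   0.96530304] 0.0003313788931853204
```

View pics/w5.png

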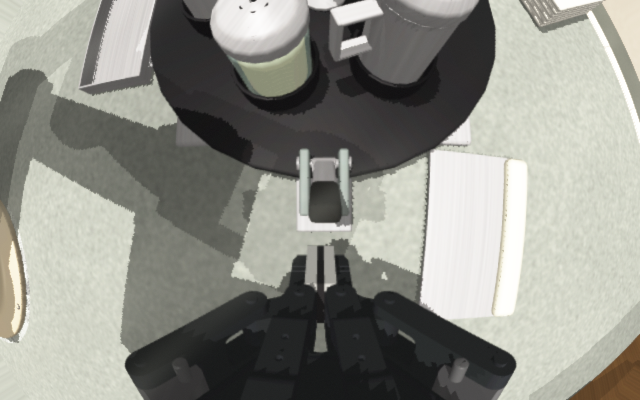

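Request:
servo_tool(
  rows=[0, 0.0018, 0.0045, 0, 0, 0, 0, 0, 0.0018, 0.0045, 0, 0, 0, 0, 0, 0.0018, 0.0045, 0, 0, 0, 0, 0, 0.0018, 0.0045, 0, 0, 0, 0, 0, 0.0018, 0.0045, 0, 0, 0, 0, 0, 0.0018, 0.0045, 0, 0, 0, 0, 0, 0, 0, 0, 0, 0, 0],
)

```text
time_s: 5.62
position: [0.5055, -0.0876, 0.104]
tool_rot: [[-0.331, 0.122, 0.936], [-0.879, 0.32, -0.353], [-0.342, -0.94, 0.001]]
ft_force: [1.1, 0.1, -0.9]
grip_width: -0.0003
```

Run:
```python
from h import *
o,im=snap('wrist','w6.png'); print(o['position'],o['ft_force'],o['grip_width'])
```

```text
[ 0.50547938 -0.08762461  0.10396617] [ 1.07660951  0.12226762 -0.89282395] -0.0003149412371795382
```

View pics/w6.png

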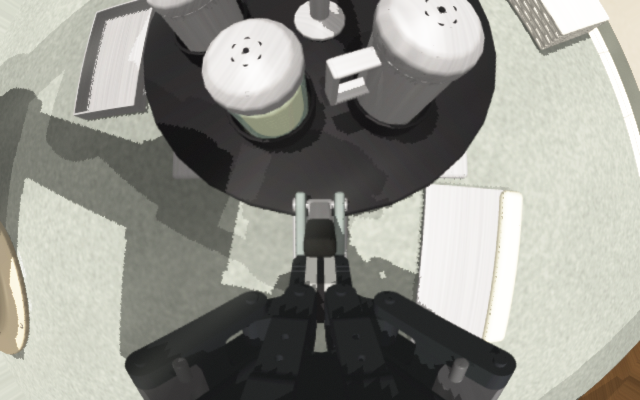

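Request:
servo_tool(
  rows=[0, 0.001, 0.0027, 0, 0, 0, 0, 0, 0, 0, 0, 0, 0, 0, 0, -0.006, -0.015, 0, 0, 0, 0, 0, -0.006, -0.015, 0.01, 0, 0, 0, 0, 0, 0, 0.035, 0, 0, 0, 0, 0, 0, 0.035, 0, 0, 0, 0, 0, 0, 0.035, 0, 0, 0, 0, 0, 0, 0.035, 0, 0, 0, 0.5, 0, 0, 0.035, 0, 0, 0, 0.5, 0, 0, 0.02, 0, 0, 0],
)

```text
time_s: 6.5
position: [0.4944, -0.1159, 0.3125]
tool_rot: [[-0.331, 0.125, 0.935], [-0.88, 0.318, -0.354], [-0.341, -0.94, 0.005]]
ft_force: [0.7, 0.1, 0.5]
grip_width: 0.0232
```

Request:
servo_tool(
  rows=[0.5, 0.0075, 0.018, 0, -4.7, 1.8, 0, 0.5, 0.0075, 0.018, 0, -4.7, 1.8, 0, 0.5, 0.0075, 0.018, 0, -4.7, 1.8, 0, 0.5, 0.0075, 0.018, 0, -4.6, 1.7, 0, 0.5, 0.0075, 0.018, 0, 0, 0, 3.9, 0.5, 0.0075, 0.018, 0, 0, 0, 3.8, 0.5, 0.0075, 0.018, 0, 0, 0, 0, 0.5, 0.0075, 0.018, 0, 0, 0, 0, 0.5, 0, 0, 0, 0, 0, 0, 0.5, 0, 0, 0, 0, 0, 0],
)

```text
time_s: 7.33
position: [0.5541, 0.0287, 0.3084]
tool_rot: [[-0.224, -0.001, 0.975], [-0.975, 0.0, -0.224], [0.0, -1.0, -0.001]]
ft_force: [-0.5, -0.1, -0.2]
grip_width: 0.0427
```

Run:
```python
from h import *
o,im=snap('wrist','w7.png'); print(o['position'],o['tool_rot'],o['ft_force'],o['grip_width'],o['q'])
np.save('o7.npy',o,allow_pickle=True)
```

```text
[0.55410361 0.02866048 0.30835435] [[-2.23798246e-01 -8.15607634e-04  9.74635152e-01]
 [-9.74635492e-01  1.31354549e-04 -2.23798214e-01]
 [ 5.45087710e-05 -9.99999659e-01 -8.24317066e-04]] [-0.50414911 -0.11552862 -0.18792408] 0.04271753698560159 [-9.26518763e+00  1.99710000e+01  6.45520501e+01 -9.64403148e-05
  9.55242829e+01  3.66702517e+00]
```

View pics/w7.png

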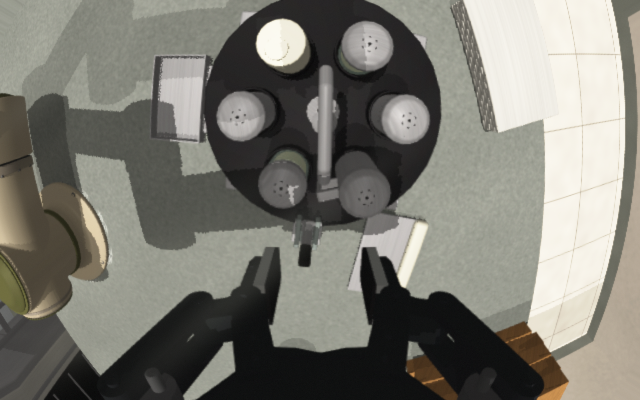

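This view shows the whole platter, the tray, the loop (326,66)–(326,185), the six lids and the lever at (305,245). I'll check the lever angle again and measure the centre, loop and shaker.

Run:
```python
from h import *
o=np.load('o7.npy',allow_pickle=True).item()
h=np.array([.5155,-.0617,.045]); out=np.array([-.352,-.936,0])
for th in (0,.9,1.1,1.2,1.3,1.4):
    print(th,*[proj('wrist',h+d*(np.cos(th)*out+np.sin(th)*np.array([0,0,1])),o).round(1) for d in (0,.05,.088)])
im=cv2.imread('pics/w7.png'); cv2.imwrite('pics/w7a.png',cv2.resize(im[200:280,260:360],None,fx=6,fy=6,interpolation=cv2.INTER_CUBIC))
cv2.imwrite('pics/w7b.png',cv2.resize(im[0:230,140:440],None,fx=2.6,fy=2.6,interpolation=cv2.INTER_CUBIC))
def circ(P):
    A=np.c_[2*P[:,0],2*P[:,1],np.ones(len(P))];s=np.linalg.lstsq(A,(P[:,:2]**2).sum(1),rcond=None)[0]
    return s[0],s[1],np.sqrt(s[2]+s[0]**2+s[1]**2)
m=(im.max(2)<52).astype(np.uint8); m[225:]=0; m[:,:195]=0;m[:,445:]=0
k,l,st,_=cv2.connectedComponentsWithStats(m); i=1+st[1:,4].argmax()
c=max(cv2.findContours((l==i).astype(np.uint8),cv2.RETR_EXTERNAL,cv2.CHAIN_APPROX_NONE)[0],key=len)
hh=cv2.convexHull(c)[:,0]; P=np.array([onz('wrist',p,.032,o) for p in hh.astype(float) if 2<p[1]<215])
idx=np.ones(len(P),bool)
for _ in range(6):
    x,y,r=circ(P[idx]); e=np.abs(np.hypot(P[:,0]-x,P[:,1]-y)-r); idx=e<max(.002,np.median(e)*2)
print('platter',x,y,r,idx.sum(),len(P),st[i])
```

```text
0 [308.  223.4] [304.1 253.4] [301.4 274.2]
0.9 [308.  223.4] [304.2 255.6] [301.2 282. ]
1.1 [308.  223.4] [304.7 252.3] [302.1 276.9]
1.2 [308.  223.4] [305.1 250.1] [302.6 273.3]
1.3 [308.  223.4] [305.4 247.5] [303.2 268.9]
1.4 [308.  223.4] [305.8 244.7] [303.9 263.8]
platter 0.5707190537524931 0.08723180258254051 0.1657240383574042 52 52 [  204     0   237   225 24834]
```

View pics/w7a.png

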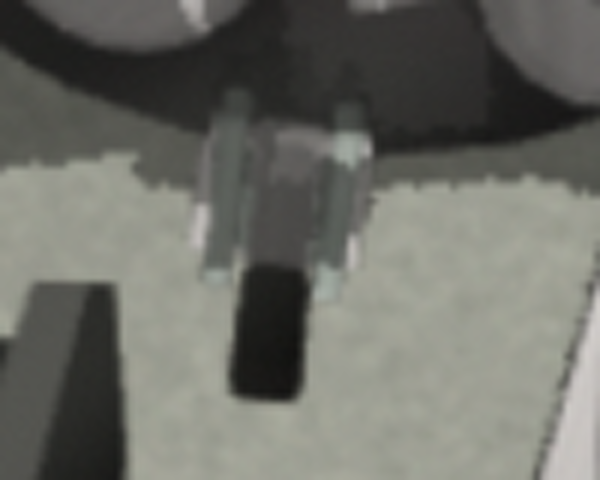

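View pics/w7b.png

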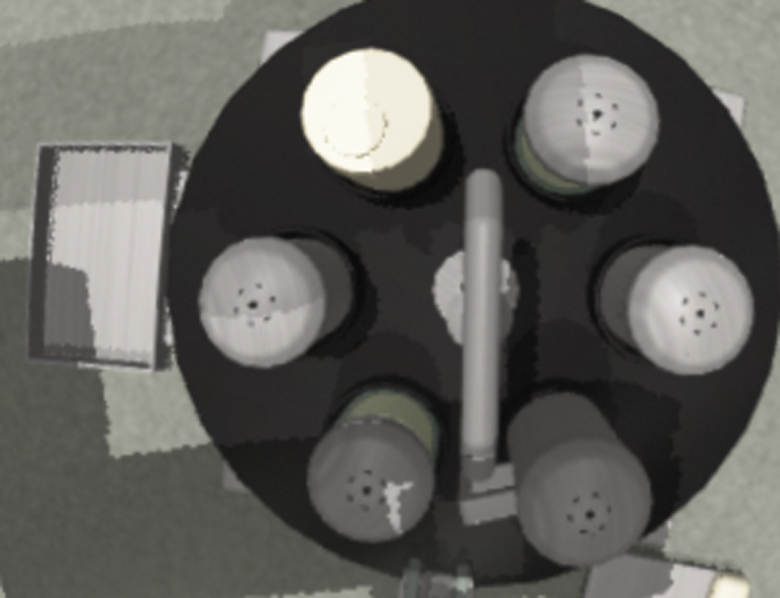

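Run:
```python
from h import *
o=np.load('o7.npy',allow_pickle=True).item()
f=lambda p:(140+p[0]/2.6-.3,p[1]/2.6-.3)
W=lambda p,z:onz('wrist',f(p),z,o)
a,b=W((484,215),.242),W((480,440),.242);e1,e2=W((485,175),.237),W((479,487),.237)
print('bar ang',np.degrees(np.arctan2(*(a-b)[[1,0]])),'ends',e1,e2,np.linalg.norm(e1-e2),'mid',(e1+e2)/2)
S=dict(left=((252,304),.1325),glass=((367,490),.1325),H=((589,514),.158),R=((700,313),.1325),gR=((597,113),.1325),white=((368,115),.1325))
P={k:W(*v)[:2] for k,v in S.items()}
# centre from six
c6=np.mean(list(P.values()),0);print('c6',c6)
for c in (c6,np.array([.5715,.0870])):
  print(c)
  for k,p in P.items():
    d=p-c; print(k,p.round(4),np.hypot(*d).round(4),np.degrees(np.arctan2(d[1],d[0])).round(2))
# tray corners at top: TL, TR, BL, BR
T={k:W(p,.022)[:2] for k,p in dict(TL=(40,145),TR=(175,145),BL=(30,360),BR=(158,370)).items()}
c=np.array([.5715,.087])
for k,p in T.items(): print(k,p.round(4),np.hypot(*(p-c)).round(4))
m=(np.mean(list(T.values()),0)-c);print('tray dir',np.degrees(np.arctan2(m[1],m[0])),np.hypot(*m))
for x,y in (('TL','BL'),('TR','BR')): d=T[x]-T[y];print('edge',np.degrees(np.arctan2(d[1],d[0])),np.hypot(*d))
```

```text
bar ang 76.20404915949575 ends [0.58152159 0.12826113 0.237     ] [0.56106272 0.0454338  0.237     ] 0.08531665241481645 mid [0.57129216 0.08684747 0.237     ]
c6 [0.57124154 0.08705583]
[0.57124154 0.08705583]
left [0.4833 0.1095] 0.0908 165.66
glass [0.5091 0.0227] 0.0895 -133.97
H [0.5958 0.001 ] 0.0895 -74.06
R [0.6586 0.0657] 0.0899 -13.72
gR [0.6337 0.1524] 0.0904 46.27
white [0.5469 0.171 ] 0.0874 106.18
[0.5715 0.087 ]
left [0.4833 0.1095] 0.0911 165.67
glass [0.5091 0.0227] 0.0896 -134.11
H [0.5958 0.001 ] 0.0894 -74.21
R [0.6586 0.0657] 0.0897 -13.73
gR [0.6337 0.1524] 0.0903 46.41
white [0.5469 0.171 ] 0.0876 106.33
TL [0.3507 0.2378] 0.2673
TR [0.4317 0.2074] 0.1845
BL [0.3074 0.1179] 0.2659
BR [0.3877 0.0885] 0.1838
tray dir 159.41840211041452 0.2158922236457024
edge 70.11649376978508 0.1274648134608387
edge 69.7025998674907 0.12682657733339733
```

Measurements are consistent:
- **Carousel axis:** (0.5714, 0.0870), the same from the bar, the lids and the platter.
- **Well phase:** -74.1° for the handled shaker.
- **Bar direction:** 76.2°.
- **Tray direction:** about 159.5°.

The platter therefore has to turn about -126.4°. Now I'll grasp the loop.

Request:
servo_tool(
  rows=[0.5, 0.0043, 0.0146, 0, 0, 0, -0.9, 0.5, 0.0043, 0.0146, 0, 0, 0, 0, 0.5, 0.0043, 0.0146, 0, 0, 0, 0, 0.5, 0.0044, 0.0145, 0, 0, 0, 0, 0.5, 0, 0, 0, 0, 0, 0, 0.5, 0, 0, -0.02, 0, 0, 0, 0.5, 0, 0, -0.02, 0, 0, 0, 0.5, 0, 0, -0.01, 0, 0, 0, 0.5, 0, 0, 0, 0, 0, 0, 0.5, 0, 0, 0, 0, 0, 0],
)

```text
time_s: 8.22
position: [0.5714, 0.0854, 0.2589]
tool_rot: [[-0.242, -0.0, 0.97], [-0.97, -0.0, -0.242], [0.0, -1.0, -0.0]]
ft_force: [0.8, -0.4, 0.6]
grip_width: 0.0428
```

Run:
```python
from h import *
o,im=snap('wrist','w8.png'); print(o['position'],o['tool_rot'],o['ft_force'],o['grip_width'],o['q'])
np.save('o8.npy',o,allow_pickle=True)
```

```text
[0.57135084 0.08538143 0.25893721] [[-2.41674581e-01 -4.35038323e-04  9.70357258e-01]
 [-9.70357324e-01 -1.45015464e-04 -2.41674663e-01]
 [ 2.45854548e-04 -9.99999895e-01 -3.87096072e-04]] [ 0.7797565  -0.40865643  0.59488373] 0.04280848518529829 [-3.23184903e+00  2.36779287e+01  6.67387338e+01 -9.70101975e-03
  8.96077554e+01  1.07536192e+01]
```

View pics/w8.png

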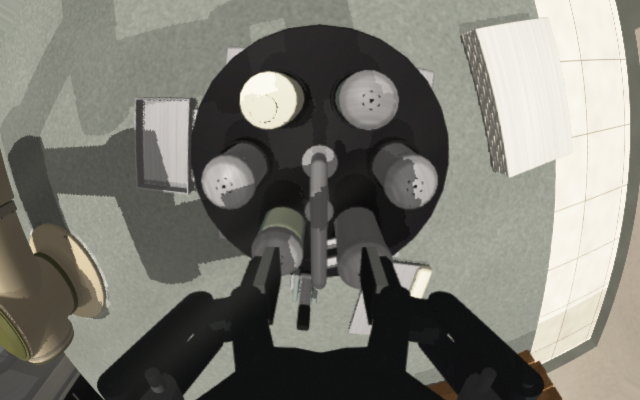

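The bar lies centred between the fingers at (319,215). I'll check its height from the two wrist places, w7 and w8.

Run:
```python
from h import *
o7=np.load('o7.npy',allow_pickle=True).item();o8=np.load('o8.npy',allow_pickle=True).item()
im=cv2.imread('pics/w8.png'); cv2.imwrite('pics/w8a.png',cv2.resize(im[130:300,250:390],None,fx=4,fy=3.5,interpolation=cv2.INTER_CUBIC))
for a,b in (((325.8,65),(319,147)),((324,189),(319,290))): print(tri(ray('wrist',a,o7),ray('wrist',b,o8)))
```

```text
(array([0.58290731, 0.13310043, 0.1978403 ]), [np.float64(0.00011639077910391015), np.float64(0.00011639077910407962)])
(array([0.55970527, 0.03965954, 0.22306469]), [np.float64(0.0002640220260338666), np.float64(0.0002640220260338778)])
```

View pics/w8a.png

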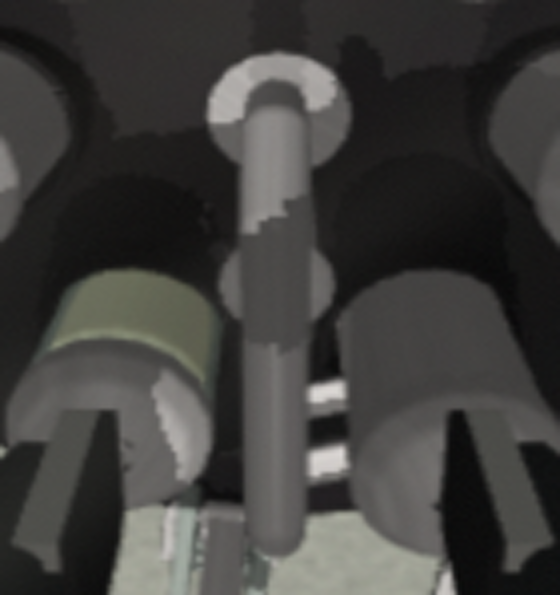

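The end outlines are rounded corners, so they read slightly below the bar (0.20–0.22). The bar length of 85 mm at z = 0.237 fits the given 90 mm over all. I'll descend and watch the force.

Request:
servo_tool(
  rows=[0.5, 0, 0.0016, -0.01, 0, 0, 0, 0.5, 0, 0, -0.015, 0, 0, 0, 0.5, 0, 0, -0.015, 0, 0, 0, 0.5, 0, 0, 0, 0, 0, 0, 0.5, 0, 0, 0, 0, 0, 0],
)

```text
time_s: 8.68
position: [0.5714, 0.088, 0.2187]
tool_rot: [[-0.241, -0.001, 0.971], [-0.971, 0.0, -0.241], [0.0, -1.0, -0.001]]
ft_force: [-0.2, -0.0, 1.0]
grip_width: 0.0426
```

Request:
servo_tool(
  rows=[0, 0, 0, 0, 0, 0, 0, 0, 0, 0, 0, 0, 0, 0, 0, 0, 0, 0, 0, 0, 0, 0, 0, 0, 0, 0, 0, 0, 0, 0, 0, 0, 0, 0, 0, 0, 0, 0, 0, 0, 0, 0, 0, 0, 0, 0, 0, 0, 0],
  force=60,
)

```text
time_s: 9.27
position: [0.571, 0.0883, 0.2198]
tool_rot: [[-0.24, 0.0, 0.971], [-0.971, 0.0, -0.24], [-0.0, -1.0, 0.0]]
ft_force: [-4.7, 0.2, 5.6]
grip_width: 0.0078
```

Run:
```python
from h import *
o,im=snap('wrist','w9.png'); print(o['position'],o['tool_rot'],o['ft_force'],o['wrist_torque'],o['grip_width'],o['q'])
```

```text
[0.57103863 0.08826948 0.21977437] [[-2.40284019e-01  1.14123914e-04  9.70702620e-01]
 [-9.70702620e-01  9.08234027e-05 -2.40284030e-01]
 [-1.15584669e-04 -9.99999989e-01  8.89569704e-05]] [-4.71665155  0.22185703  5.56740532] [ 0.122987    0.81713013 -0.01213667] 0.0077829130097625855 [-2.94839553e+00  2.50809471e+01  7.09492253e+01  5.56409484e-03
  8.39635650e+01  1.09543240e+01]
```

View pics/w9.png

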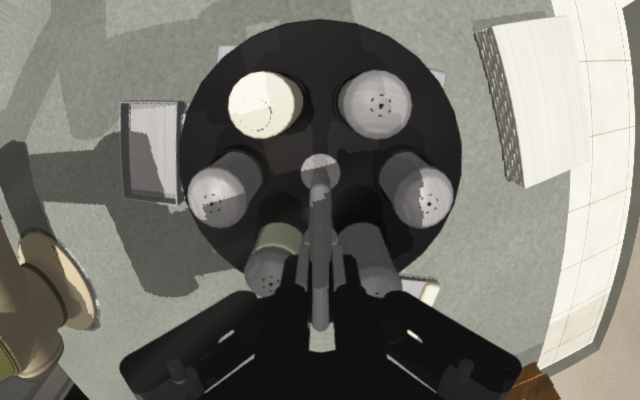

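Gripped. First a small turn while watching the torque.

Request:
servo_tool(
  rows=[0, 0, 0, 0, 0, 0, -0.5, 0, 0, 0, 0, 0, 0, -1, 0, 0, 0, 0, 0, 0, -1.5, 0, 0, 0, 0, 0, 0, -2, 0, 0, 0, 0, 0, 0, -2.5, 0, 0, 0, 0, 0, 0, -2.5, 0, 0, 0, 0, 0, 0, 0, 0, 0, 0, 0, 0, 0, 0],
)

```text
time_s: 9.98
position: [0.5712, 0.0882, 0.2198]
tool_rot: [[-0.405, 0.0, 0.914], [-0.914, 0.0, -0.405], [-0.0, -1.0, 0.0]]
ft_force: [-5.1, 0.6, 4.8]
grip_width: 0.008
```

Run:
```python
from h import *
o=env.observe(); print(o['position'],np.degrees(np.arctan2(o['tool_rot'][1,2],o['tool_rot'][0,2])),o['ft_force'],o['wrist_torque'],o['grip_width'],o['q'])
```

```text
[0.57116219 0.08823558 0.21979721] -23.91271560027644 [-5.10259776  0.62621163  4.8284788 ] [ 0.06756629  0.74651145 -0.07255499] 0.007996596319731725 [-2.95079999e+00  2.50835072e+01  7.09410734e+01  4.72349395e-03
  8.39502692e+01  2.09614163e+01]
```

It turns freely (0.07 N m). Continuing.

Request:
servo_tool(
  rows=[0, 0, 0, 0, 0, 0, -1, 0, 0, 0, 0, 0, 0, -2, 0, 0, 0, 0, 0, 0, -3, 0, 0, 0, 0, 0, 0, -3, 0, 0, 0, 0, 0, 0, -3, 0, 0, 0, 0, 0, 0, -3, 0, 0, 0, 0, 0, 0, -3, 0, 0, 0, 0, 0, 0, -3, 0, 0, 0, 0, 0, 0, -3, 0, 0, 0, 0, 0, 0, -3],
)

```text
time_s: 10.82
position: [0.5714, 0.0881, 0.2198]
tool_rot: [[-0.778, 0.001, 0.629], [-0.629, -0.0, -0.778], [-0.001, -1.0, 0.001]]
ft_force: [-2.9, -0.9, 5.7]
grip_width: 0.0077
```

Request:
servo_tool(
  rows=[0, 0, 0, 0, 0, 0, -3, 0, 0, 0, 0, 0, 0, -3, 0, 0, 0, 0, 0, 0, -3, 0, 0, 0, 0, 0, 0, -3, 0, 0, 0, 0, 0, 0, -3, 0, 0, 0, 0, 0, 0, -3, 0, 0, 0, 0, 0, 0, -3, 0, 0, 0, 0, 0, 0, -3, 0, 0, 0, 0, 0, 0, -3, 0, 0, 0, 0, 0, 0, -3],
)

```text
time_s: 11.65
position: [0.5715, 0.0878, 0.2198]
tool_rot: [[-0.988, 0.001, 0.156], [-0.156, -0.001, -0.988], [-0.001, -1.0, 0.001]]
ft_force: [-3.2, -1.2, 5.0]
grip_width: 0.0078
```

Request:
servo_tool(
  rows=[0, 0, 0, 0, 0, 0, -3, 0, 0, 0, 0, 0, 0, -3, 0, 0, 0, 0, 0, 0, -3, 0, 0, 0, 0, 0, 0, -3, 0, 0, 0, 0, 0, 0, -3, 0, 0, 0, 0, 0, 0, -3, 0, 0, 0, 0, 0, 0, -3, 0, 0, 0, 0, 0, 0, -3, 0, 0, 0, 0, 0, 0, -3, 0, 0, 0, 0, 0, 0, -3],
)

```text
time_s: 12.48
position: [0.5715, 0.0875, 0.2198]
tool_rot: [[-0.933, 0.001, -0.359], [0.359, -0.001, -0.933], [-0.002, -1.0, 0.001]]
ft_force: [-4.1, -3.2, 4.5]
grip_width: 0.0075
```

Request:
servo_tool(
  rows=[0, 0, 0, 0, 0, 0, -3, 0, 0, 0, 0, 0, 0, -3, 0, 0, 0, 0, 0, 0, -3, 0, 0, 0, 0, 0, 0, -3, 0, 0, 0, 0, 0, 0, -3, 0, 0, 0, 0, 0, 0, -2.5, 0, 0, 0, 0, 0, 0, -1.5, 0, 0, 0, 0, 0, 0, -0.5, 0, 0, 0, 0, 0, 0, 0, 0, 0, 0, 0, 0, 0, 0],
)

```text
time_s: 13.32
position: [0.5714, 0.0873, 0.2198]
tool_rot: [[-0.761, 0.001, -0.649], [0.649, -0.002, -0.761], [-0.002, -1.0, 0.001]]
ft_force: [-3.4, -3.9, 5.5]
grip_width: 0.0078
```

Run:
```python
from h import *
o=env.observe(); print(o['time_s'],o['position'],np.degrees(np.arctan2(o['tool_rot'][1,2],o['tool_rot'][0,2])),o['ft_force'],o['wrist_torque'],o['grip_width'],o['q'])
for n in ('scene','side','wrist'):
    o,im=snap(n,n+'10.png')
np.save('o10.npy',o,allow_pickle=True)
for n,b in (('side',(120,310,220,400)),('scene',(150,290,230,420))):
    i=cv2.imread(f'pics/{n}10.png'); cv2.imwrite(f'pics/{n}10a.png',cv2.resize(i[b[0]:b[1],b[2]:b[3]],None,fx=4 if n=='scene' else 3,fy=4 if n=='scene' else 3,interpolation=cv2.INTER_CUBIC))
```

```text
13.3167 [0.57137075 0.08730346 0.21979133] -130.43394891306437 [-3.39352996 -3.93623605  5.53035624] [-0.59376444  0.65855462 -0.02127994] 0.007769325554916493 [-2.99823474e+00  2.50905300e+01  7.09303871e+01 -9.63045266e-02
  8.39336906e+01  1.27445814e+02]
```

View pics/wrist10.png

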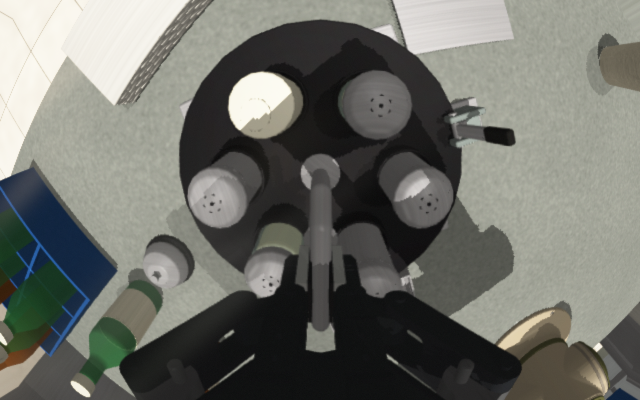

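View pics/side10a.png

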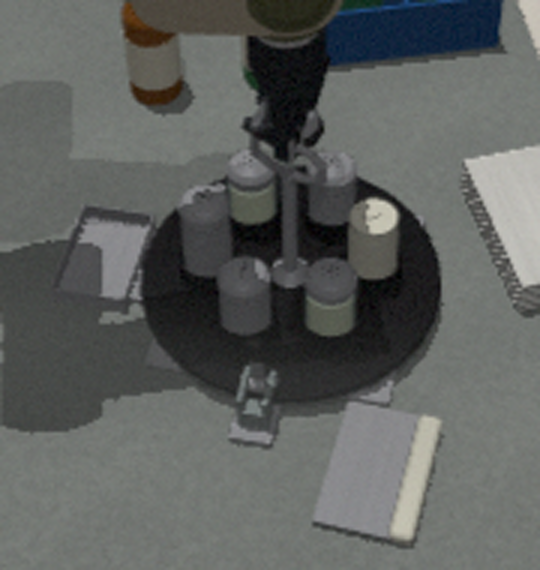

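View pics/scene10a.png

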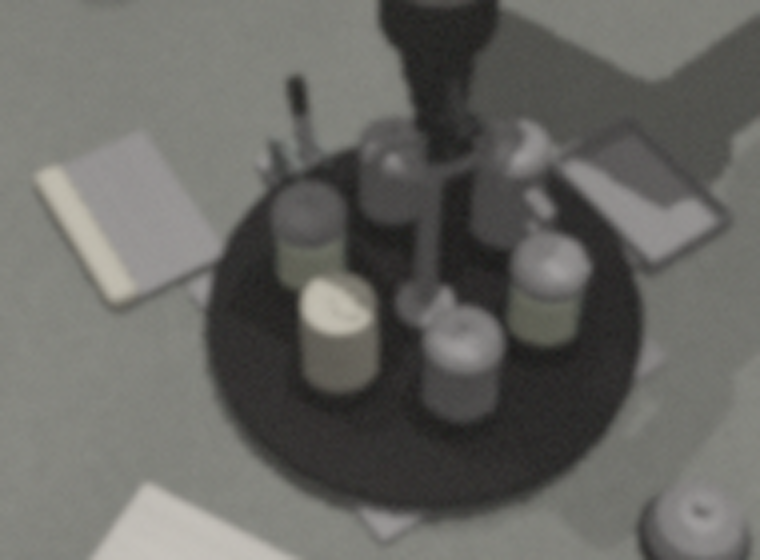

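All six shakers are upright, the lever is still up (black tip at (297,95) in the scene crop), and the bystanders haven't moved. Tool yaw is -130.4° and the target is -140.3°, so I'll turn the remaining -9.9°.

Request:
servo_tool(
  rows=[0, 0, 0, 0, 0, 0, -0.9, 0, 0, 0, 0, 0, 0, -2, 0, 0, 0, 0, 0, 0, -2.5, 0, 0, 0, 0, 0, 0, -2, 0, 0, 0, 0, 0, 0, -1.5, 0, 0, 0, 0, 0, 0, -1, 0, 0, 0, 0, 0, 0, 0, 0, 0, 0, 0, 0, 0, 0, 0, 0, 0, 0, 0, 0, 0],
)

```text
time_s: 14.22
position: [0.5713, 0.0873, 0.2198]
tool_rot: [[-0.638, 0.001, -0.77], [0.77, -0.002, -0.638], [-0.002, -1.0, 0.001]]
ft_force: [-4.7, -4.4, 6.0]
grip_width: 0.0078
```

Run:
```python
from h import *
o=env.observe(); print(o['time_s'],o['position'],np.degrees(np.arctan2(o['tool_rot'][1,2],o['tool_rot'][0,2])),o['ft_force'],o['wrist_torque'],o['grip_width'],o['q'])
for n in ('scene','side','wrist'):
    o,im=snap(n,n+'11.png')
np.save('o11.npy',o,allow_pickle=True)
for n,b in (('side',(120,310,220,400)),('scene',(150,290,230,420))):
    i=cv2.imread(f'pics/{n}11.png'); cv2.imwrite(f'pics/{n}11a.png',cv2.resize(i[b[0]:b[1],b[2]:b[3]],None,fx=4 if n=='scene' else 3,fy=4 if n=='scene' else 3,interpolation=cv2.INTER_CUBIC))
```

```text
14.2167 [0.5713142  0.08725538 0.21979237] -140.33573533130394 [-4.67180678 -4.36474182  6.0380596 ] [-0.68282207  0.6972205  -0.07411535] 0.007826926240434906 [-3.00008795e+00  2.50879440e+01  7.09345436e+01 -1.03613873e-01
  8.39392347e+01  1.37346516e+02]
```

View pics/wrist11.png

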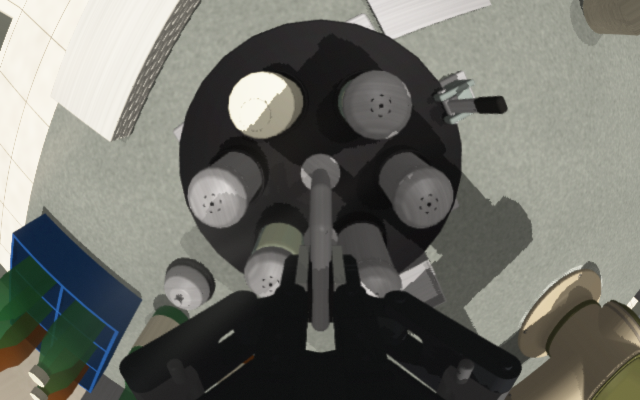

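View pics/side11a.png

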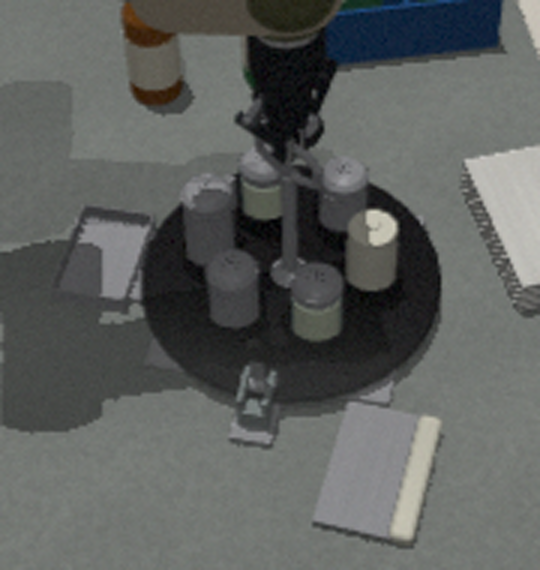

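View pics/scene11a.png

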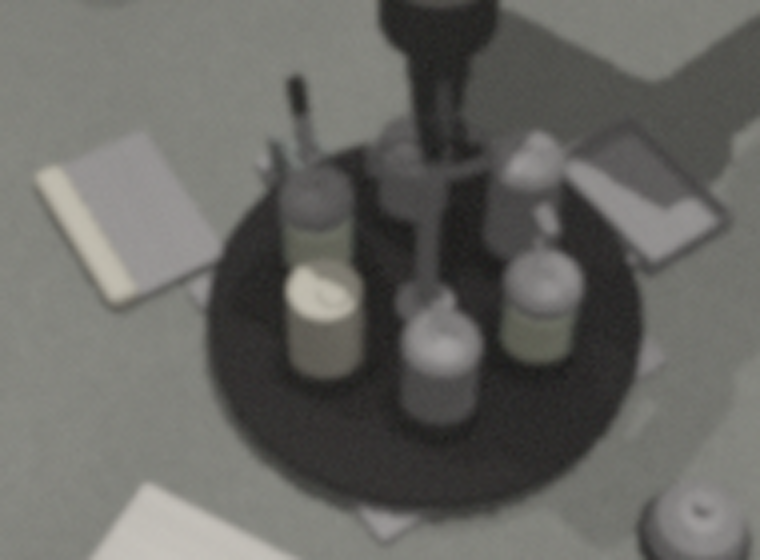

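All shakers stand upright. The handled one is beside the tray in both fixed views (side crop (208,185), scene crop (532,155)), and the lever is up. Now a numerical check.

Run:
```python
from h import *
o=np.load('o11.npy',allow_pickle=True).item()
c=np.array([.5714,.087])
for k,p in dict(steelT=(381,105),left=(212,204),right=(429,204),glass=(269.5,283.5)).items():
    X=onz('wrist',p,.1325,o)[:2]-c; print(k,np.hypot(*X).round(4),(np.degrees(np.arctan2(X[1],X[0]))).round(2),'mod60',(np.degrees(np.arctan2(X[1],X[0]))%60).round(2))
X,e=tri(ray('side',(220+208/3,120+187/3)),ray('scene',(230+533/4,150+152/4)));d=X[:2]-c;print('H',X,e,np.hypot(*d),np.degrees(np.arctan2(d[1],d[0])))
for n,p in (('side',(220+208/3,120+187/3)),('scene',(230+533/4,150+152/4))):
    d=onz(n,p,.158)[:2]-c; print(n,np.hypot(*d),np.degrees(np.arctan2(d[1],d[0])))
```

```text
steelT 0.0898 -80.6 mod60 39.4
left 0.0897 40.24 mod60 40.24
right 0.0903 -141.0 mod60 39.0
glass 0.0905 99.06 mod60 39.06
H [0.48806095 0.12207723 0.1523843 ] [np.float64(0.004584640923188854), np.float64(0.004584640923189036)] 0.09042018155739606 157.17387486929735
side 0.08428689240203624 162.08399284409543
scene 0.09258363218796617 155.352793828394
```

The wells now sit at 159.4°, and the tray is at 159.4–159.9°. The fixed-view triangulation is coarser and gives 157±4°. I'm handing it in.

```bash
python3 -c "
from rig import env
print(env.close_job())"
```

```text
the job is handed in; nothing more can be done
None
```

The carousel brake is released and the tall shaker with the side handle now stands behind the crumb tray. The job is handed in with the gripper closed on the loop, and it took about 14 s.

- **Brake:** I swung the lever up first. It read only about 1.2 rad after release, so I nudged it further with the closed fingertips. It now reads about 1.35–1.4 rad, against the 1.1 wanted.
- **Turn:** I gripped the loop with 60 N and turned the platter 126.4° clockwise. It ran freely, at about 0.07 N m.
- **Alignment:** The other lids in the wrist view put the wells at 159.4°, and the tray was measured at 159.4–159.9°. The handled shaker's own lid was hidden by the gripper. A rougher check on it from the two blurry fixed cameras gave 157° with about 5 mm of ray mismatch; I trusted the wrist view.
- **Loop height:** My two-view check gave 0.20–0.22 m, below the 0.237 m in the text, because it hit the loop's rounded corners. The grasp itself held.
- **Rest of the scene:** In the final pictures all six shakers are upright, the lever is up and the other things look undisturbed. The gripper width is 7.8 mm on the 10 mm bar.

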